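Refit the paddle axle of the cereal dispenser

ROBOT

A 6-joint arm with a two-finger parallel gripper is mounted at the origin on a cart in front of the work surface, level with it; the furniture and walls round the work are solid. World frame = base frame: x ahead of the robot, y to its left, z up, the work surface at z = 0. Lengths are in m, angles in rad, forces in N, time in s.
With the tool pointing down it reaches from about 0.225 to 0.875 m from the base axis. Payload 3.4 kg.
Tool frame: the origin (TCP) lies midway between the tips of the shut fingers; the grasp point (between the pads) lies 19 mm behind it (manip.grip_point_offset is the distance from the TCP to the grasp point, in m); x points along the fingers, y is the direction in which the jaws open and shut, and the axes are right-handed (so a half turn about x gives the same grasp; the last joint's range is limited). The gripper opens to 85 mm and grips with 20 to 120 N. Pads are 22 mm wide; open, the fingers measure 114 mm over their backs; the gripper's body (76 mm by 85 mm) begins 54 mm behind the grasp point. The pads swing forward as they close: fully open they stand 13 mm farther back than shut.
Start: joints at [-1.457, 0.276, 1.505, -0, 1.361, -0.121], TCP at [0.134, -0.559, 0.231] pointing down, gripper open.
Joint ranges: [-2.89, 2.89], [-0.75, 2.08], [0.22, 2.7], [-1.18, 4.32], [0.11, 2.71], [-2.7, 2.7]. Speed limits (rad/s): [2.57, 2.57, 3.14, 3.14, 3.14, 3.14].

INTERFACE

Orientations are given as a unit quaternion [w, x, y, z].
In Python, from rig import manip gives the robot as it stands.
- The arm moves only by the shell command python3 -m crank 'ROWS' [FORCE]. ROWS is a JSON object of lists of equal length, an entry for each row: "grip": the opening, from 0 (shut) to 1 (fully open); "slide": the shift along the world's x, y, z in cm, a list of three; "roll": the turn about the world's z in degrees. In form: {"grip": [grip, ...], "slide": [[dx, dy, dz], ...], "roll": [roll, ...]}. A call has 1 to 20 rows; each row is the pose to reach, as a shift and turn from the pose commanded when the call began; what a row does not reach only later rows make up. A row lasts 1/10 s, in which the tool goes at most 50 mm and 8.59 degrees, less where a joint would pass 70% of its speed; a pose out of reach is approached as far as the arm can. A call with a gripper value outside its range is refused whole. The fingers move at their own pace and stop on an object; FORCE is the grip in N (left out, the last holds). Time passes only in rows, so rows that repeat a pose let the fingers close. It gives the time, the measured TCP pose, the force and the opening at its end, in the units of the state.
- manip.get_state(): the state, without advancing time (a new reading comes with each control period).
- manip.get_image(name): name is "scene" or "top" or "wrist"; returns a dict with "frame" (384x512x3 uint8, red, green, blue), "K" (3x3 intrinsics, pixels), "R" (3x3) and "t" (3): a world point X has camera coordinates R X + t. Camera axes: x right, y down, z forward; pixel columns grow to the right and rows downward; lengths in m; the calibration is good to about 2 mm. A picture is of the moment at which its call begins. There is no depth.
- manip.sign_off(): hands the job in, once; it reports no verdict.
The state is a dict: "clock": time; "qpos": joint angles; "qd": joint speeds; "effort": joint torques, N m; "position": TCP position; "ee_rot": TCP orientation; "contact_force": force on the tool from outside, world axes, zero at the start; "moment": the same for the moment, N m; "width": finger opening in m.
Only numpy, scipy, OpenCV 4.12 (cv2) and the standard library are available. Lean on these libraries where they do the work, as an engineer would, in place of code of your own. Each camera call takes 0.05 s, during which the arm holds its last target. There are 200 camera calls.

TASK

The cereal dispenser has been washed and needs its axle back. Take the axle by its black handle from the white drying rest and thread it through the near bearing cheek, the paddle wheel and the far bearing cheek until its collar sits home against the near cheek, then let go. The bearings are clamped off centre by an unknown amount, so feel gently for the hole and never force the axle or the gripper against the dispenser, and leave the things standing around where they are.

Things in the scene. Friction and masses are not known exactly. Their poses are not given: they have to be found in the camera images.
- dispenser: Fixed dispenser foot, hopper removed: black plate 170x150x12 mm, origin at the centre of its underside, z up; the axle is pushed in along its +y. On its rails (along x) an aluminium carriage is firmly clamped, anywhere within 24 mm either side of the foot's centre in x. That offset is NOT in any pose given: see it or feel for it. The carriage does not yield to pushes under 100 N.
- mouth (a point): Outer face plane of the near cheek (y = -45 mm, where the axle enters), at bore height (z = 85 mm), in the middle of the foot (x = 0). The bore's true centre is up to 24 mm from here along the foot's x, at this height. Cheeks: 104 mm wide, 10 mm thick, tops 22 mm above the bores. Bores of both cheeks and the wheel's hub: 14 mm, 1.5 mm chamfer, always in one line parallel to y.
- exit (a point): The same point on the far cheek's outer face plane, 90 mm beyond mouth along the foot's y. Midway between the cheeks, from 33 to 57 mm beyond mouth, is the bored 24 mm hub of the freely turning white paddle wheel (29 mm radius), carried by the same carriage.
- axle: Loose axle, about 0.16 kg. Origin on its axis at the collar's seating face; y along the shaft to the nose. Steel shaft 12 mm diameter from y = 0 to 101 mm, then tapering to 9 mm, end rounded to 6 mm at the nose, y = 115 mm. Collar 24 mm diameter, y = -6 to 0. Black handle, square 24x24 mm, y = -76 to -6 mm. Starts level in the rest, axis 45 mm above the worktop, handle's flat sides upright.
- handle (a point): Middle of the axle's handle (41 mm behind the collar's seating face), the place to grip across its 24 mm width from above. Axes as the axle's.
- nose (a point): Tip of the axle's nose, on its axis, 115 mm ahead of the collar's seating face.
- collar (a point): Collar's seating face, on the axle's axis (the axle's origin).
- rest: Fixed white drying rest: strip 52x200x8 mm with two notched saddles, one under the handle's rear end (65 to 75 mm behind the collar face), one under the shaft 80 to 90 mm ahead of it; their lips end at least 4 mm below the top of the part they hold. Origin: on the worktop below the collar face; y along the axle.
- mill: Brown wooden pepper mill, 52 mm in diameter, 160 mm tall, standing behind the work; origin at the centre of its underside. Leave alone.
- jar: Glass jam jar, 60 mm in diameter, 75 mm tall, standing behind the work. Origin at the centre of its underside. Leave alone.
- ramekin: White porcelain ramekin with a spoon in it, 133x140x127 mm, standing front left. Leave alone.

How it is judged:
By the outcome, as a careful person would: the job done as asked, in the order asked, and still so for the second after the job is handed in, with the robot touching nothing.
It also fails if it takes over 72 s, if anything falls off the work surface, if the arm or the gripper's body presses on something with over 40 N, if the wrist force passes 120 N, or if a joint passes its speed limit or range.

## Working session

There is one attempt and no reset: what is moved stays moved. The work goes in short steps, Python scripts to look and compute and a shell command to move; the robot and the scene stay as the last step left them, time stands still between calls to the robot, and variables do not carry over. Pictures are saved under pics/ and viewed, on a budget of 10 in all, crops included, one or two more only if the job needs it, and the job is handed in when it is done.

```bash
ls; mkdir -p pics; python3 - <<'E'
from rig import manip
import cv2,pickle
d={}
for n in("scene","top"):
    d[n]=manip.get_image(n); cv2.imwrite(f"pics/{n}0.png",d[n]["frame"][:,:,::-1]); print(n,d[n]["K"].tolist(),d[n]["R"].tolist(),d[n]["t"].tolist())
pickle.dump(d,open("im0.pkl","wb")); s=manip.get_state(); print(s, manip.grip_point_offset)
E
```

```text
pics
scene [[492.2471921513057, 0.0, 261.257105650737], [0.0, 492.2471921513057, 187.94914259461098], [0.0, 0.0, 1.0]] [[-0.6845842612604998, -0.7288748314918032, -0.009266566365772309], [-0.5324022386553631, 0.5086527341831633, -0.6766241588080859], [0.4978877840529667, -0.45827270923085495, -0.7362702482547009]] [0.3287109685260996, 0.3577906523258896, 1.2960774921898521]
top [[371.5860883231115, 0.0, 256.1730675864892], [0.0, 371.5860883231115, 196.1633955024373], [0.0, 0.0, 1.0]] [[0.0019921391486075026, -0.9999931742173989, 0.0031117358858874134], [-0.9882308934720254, -0.0024446503687247613, -0.1529500731351796], [0.15295663623751238, -0.002770415706284546, -0.9882290181064912]] [-0.0487071350340482, 0.5381890071163542, 1.0667427045400224]
{'clock': 0.1, 'qpos': array([-1.45701890e+00,  2.76545633e-01,  1.50600436e+00, -2.94736458e-05,
        1.36070311e+00, -1.21012354e-01]), 'qd': array([-0.00025655,  0.00045903, -0.00140919,  0.00076459,  0.0017428 ,
        0.00089656]), 'effort': array([ 3.35565701e-04, -4.17699873e+01, -2.46405244e+01, -2.37813911e-04,
        5.85377536e-03, -8.95545696e-06]), 'position': array([ 0.13369094, -0.55875861,  0.23051916]), 'ee_rot': array([-0.08223523, -0.70223129, -0.08340941,  0.70224743]), 'contact_force': array([-0.26576921,  0.31388127,  0.91639537]), 'moment': array([-0.02421914,  0.00274012, -0.02668267]), 'width': 0.08520951533825243} 0.0187
```

View pics/scene0.png

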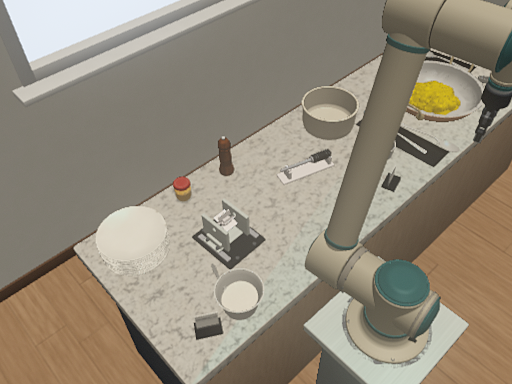

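View pics/top0.png

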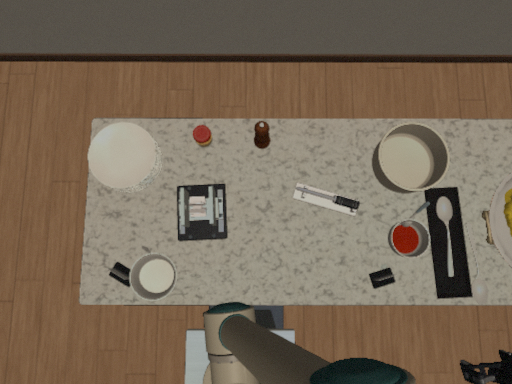

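The scene shows the foot at about (229,240) and the rest with the axle at (306,165). In the top view the foot is at (202,212) and the axle at (328,200), with its handle at (347,203) and its nose to the left (+y).

```bash
cat > h.py <<'E'
import numpy as np,cv2
def ray(c,uv,z):
    R,t,K=map(np.array,(c["R"],c["t"],c["K"])); o=-R.T@t; d=R.T@np.linalg.inv(K)@[uv[0],uv[1],1.]
    return o+d*(z-o[2])/d[2]
def proj(c,X):
    R,t,K=map(np.array,(c["R"],c["t"],c["K"])); p=K@(R@np.array(X)+t); return p[:2]/p[2]
E
python3 - <<'E'
import pickle,cv2,numpy as np
from h import *
d=pickle.load(open("im0.pkl","rb")); T=d["top"]; f=T["frame"]
hsv=cv2.cvtColor(f,cv2.COLOR_RGB2HSV)
def big(m,roi,z,name):
    x0,y0,x1,y1=roi; mm=np.zeros_like(m); mm[y0:y1,x0:x1]=m[y0:y1,x0:x1]
    n,l,s,c=cv2.connectedComponentsWithStats(mm); pts=np.argwhere(mm>0)[:,::-1].astype(np.float32)
    r=cv2.minAreaRect(pts); b=cv2.boxPoints(r); W=np.array([ray(T,p,z)[:2] for p in b]); print(name,len(pts),W.round(4).tolist(),W.mean(0).round(4),[np.linalg.norm(W[i]-W[i-1]).round(3) for i in range(4)])
v=hsv[...,2]; s=hsv[...,1]
big((v<60).astype(np.uint8),(172,178,232,246),.012,"foot")
big(((v<60)).astype(np.uint8),(325,185,366,216),.057,"handle")
big(((v>225)&(s<25)).astype(np.uint8),(285,180,366,218),.008,"rest")
a=cv2.resize(f[180:245,170:235],(390,390),interpolation=cv2.INTER_CUBIC); b=cv2.resize(f[175:225,285:370],(680,400)[:2],interpolation=cv2.INTER_CUBIC)
S=d["scene"]["frame"]; e=cv2.resize(S[195:270,185:270],(408,360),interpolation=cv2.INTER_CUBIC)
o=np.zeros((600,800,3),np.uint8); o[:390,:390]=a; o[:360,391:799]=e; o[392:592,:340]=cv2.resize(b,(340,200)); o[392:592,400:740]=cv2.resize(S[140:190,270:355],(340,200))
cv2.imwrite("pics/c1.png",o[:,:,::-1])
E
```

```text
foot 1089 [[0.5755, 0.1991], [0.5817, 0.0504], [0.4145, 0.0415], [0.4086, 0.187]] [0.4951 0.1195] [np.float64(0.167), np.float64(0.149), np.float64(0.167), np.float64(0.146)]
handle 153 [[0.5174, -0.2782], [0.5405, -0.2866], [0.5196, -0.3485], [0.4965, -0.3399]] [ 0.5185 -0.3133] [np.float64(0.065), np.float64(0.025), np.float64(0.065), np.float64(0.025)]
rest 0 [[1.2042, 0.8091], [1.2042, 0.8091], [1.2042, 0.8091], [1.2042, 0.8091]] [1.2042 0.8091] [np.float64(0.0), np.float64(0.0), np.float64(0.0), np.float64(0.0)]
```

View pics/c1.png

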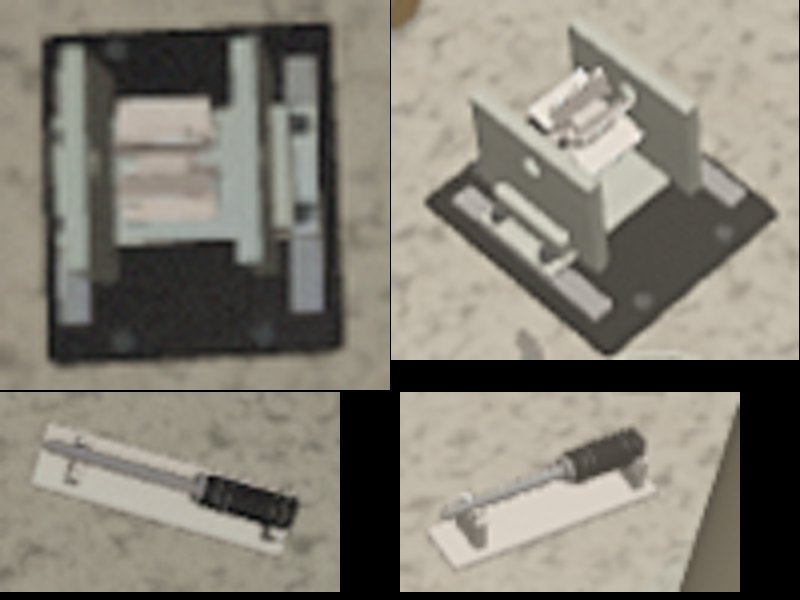

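The cheek faces lie along the foot's x, and the foot is yawed about +2.7°. The axle is yawed about −18.7°, with the handle centre near (0.519,−0.313). First I'll move above the handle and look from there.

```bash
python3 -m crank '{"grip":[1,1,1,1,1,1,1,1,1,1,1,1,1,1,1,1],"slide":[[3.2,2,0],[6.4,4.1,0],[9.6,6.1,0],[12.8,8.2,0],[16,10.2,0],[19.2,12.3,0],[22.4,14.3,0],[25.6,16.4,0],[28.8,18.4,0],[32,20.5,0],[35.2,22.5,0],[38.5,24.6,0],[38.5,24.6,0],[38.5,24.6,0],[38.5,24.6,0],[38.5,24.6,0]],"roll":[5,10,15,20,25,30,35,40,45,50,55,58,58,58,58,58]}' 40
python3 - <<'E'
from rig import manip
import cv2,pickle
d={}
for n in("wrist","top"):
    d[n]=manip.get_image(n); cv2.imwrite(f"pics/{n}1.png",d[n]["frame"][:,:,::-1])
pickle.dump(d,open("im1.pkl","wb")); s=manip.get_state(); print(s["contact_force"],s["position"],s["ee_rot"],s["qpos"])
E
```

```text
clock: 1.7
position: [0.5178, -0.3139, 0.2313]
ee_rot: [-0.412, -0.574, -0.413, 0.575]
contact_force: [0.0, 0.6, -0.9]
width: 0.0851
[ 0.41419936 -0.03206256  1.032825  ] [ 0.5178948  -0.31400417  0.23144951] [-0.41245165 -0.57434105 -0.41236045  0.57443438] [-6.59786140e-01  3.22029309e-01  1.43712441e+00 -1.66160467e-04
  1.38235280e+00 -3.34358003e-01]
```

View pics/wrist1.png

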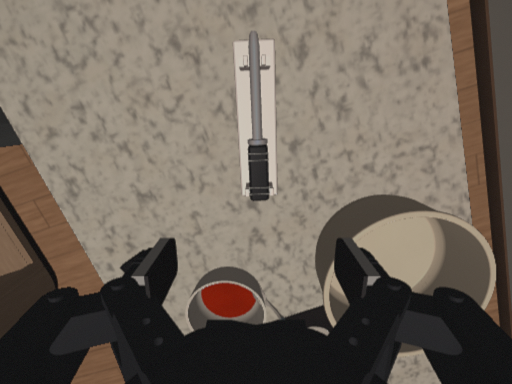

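The wrist view shows the handle from (258,142) to (260,200), nearly upright in the picture, with the nose at (253,33). I'll cast these onto the axis height.

```bash
python3 - <<'E'
import pickle
from h import *
c=pickle.load(open("im1.pkl","rb"))["wrist"]; f=c["frame"]
v=f.max(2); m=np.zeros(v.shape,np.uint8); m[138:205,235:285]=v[138:205,235:285]<75
p=np.argwhere(m)[:,::-1].astype(np.float32); r=cv2.minAreaRect(p); W=np.array([ray(c,q,.055)[:2] for q in cv2.boxPoints(r)]); print(r,W.round(4),W.mean(0))
n=ray(c,(253,33),.045); k=ray(c,(257.5,142),.045); h=W.mean(0)
print("nose",n,"collar",k,np.linalg.norm(n-k))
for a in(h,k[:2]): d=n[:2]-a; print(np.linalg.norm(d),np.degrees(np.arctan2(-d[0],d[1])))
x=cv2.fitLine(np.array([[ (ray(c,(q[0],q[1]),.05)[:2]) ] for q in p],np.float32),cv2.DIST_L2,0,.01,.01).ravel();print(x,np.degrees(np.arctan2(x[0],x[1])))
E
```

```text
((258.15948486328125, 172.08114624023438), (55.74867630004883, 19.106487274169922), 88.36341857910156) [[ 0.5202 -0.2779]
 [ 0.5417 -0.2845]
 [ 0.5224 -0.3508]
 [ 0.4995 -0.3438]] [ 0.52097849 -0.31425509]
nose [ 0.56413934 -0.16736224  0.045     ] collar [ 0.53168171 -0.27984771  0.045     ] 0.11707467809714131
0.1531024783997761 -16.374129898228787
0.11707467809714131 -16.095474300263433
[ 0.29441673  0.95567715  0.5209713  -0.31482178] 17.122564
```

```bash
python3 -m crank '{"grip":[1,1,1,1,1,1,1,1,1,0,0,0,0,0,0,0,0,0,0,0],"slide":[[0.3,-0.1,-2],[0.3,-0.1,-5],[0.3,-0.1,-8],[0.3,-0.1,-11],[0.3,-0.1,-14],[0.3,-0.1,-17],[0.3,-0.1,-19],[0.3,-0.1,-20.5],[0.3,-0.1,-20.5],[0.3,-0.1,-20.5],[0.3,-0.1,-20.5],[0.3,-0.1,-20.5],[0.3,-0.1,-20.5],[0.3,-0.1,-20.5],[0.3,-0.1,-20.5],[0.3,-0.1,-20.5],[0.3,-0.1,-20.5],[0.3,-0.1,-20.5],[0.3,-0.1,-20.5],[0.3,-0.1,-20.5]],"roll":[2.3,2.3,2.3,2.3,2.3,2.3,2.3,2.3,2.3,2.3,2.3,2.3,2.3,2.3,2.3,2.3,2.3,2.3,2.3,2.3]}' 60
```

```text
clock: 3.8
position: [0.5223, -0.3146, 0.0273]
ee_rot: [0.425, 0.566, 0.424, -0.565]
contact_force: [-0.7, 0.2, 5.9]
width: 0.0226
```

```bash
python3 -m crank '{"grip":[0,0,0,0,0,0,0,0,0,0,0,0,0,0,0],"slide":[[0,0,1.5],[0,0,3.5],[0,0,6],[0,0,9],[0,0,10],[-0.3,3,10],[-0.5,5.5,10],[-0.8,8,10],[-1,11,10],[-1.2,14,10],[-1.4,16,10],[-1.5,17,10],[-1.5,17,10],[-1.5,17,10],[-1.5,17,10]],"roll":[0,0,0,0,0,3,7,11,15,19,19,19,19,19,19]}'
python3 - <<'E'
from rig import manip
import cv2,pickle
d={}
for n in("wrist","top","scene"):
    d[n]=manip.get_image(n); cv2.imwrite(f"pics/{n}2.png",d[n]["frame"][:,:,::-1])
s=manip.get_state(); d["s"]=s; pickle.dump(d,open("im2.pkl","wb")); print(s["contact_force"],s["position"],s["ee_rot"],s["qpos"])
E
```

```text
clock: 5.3
position: [0.5071, -0.1454, 0.1262]
ee_rot: [0.512, 0.488, 0.511, -0.488]
contact_force: [-0.3, 0.3, -1.9]
width: 0.0233
[ 0.07134053 -0.14378351 -0.89364206] [ 0.50690626 -0.14514639  0.12622075] [ 0.51167236  0.48809793  0.51151663 -0.48816242] [-4.10765952e-01  2.87270007e-01  1.76916545e+00 -1.82520591e-04
  1.08498179e+00 -4.57613676e-01]
```

View pics/wrist2.png

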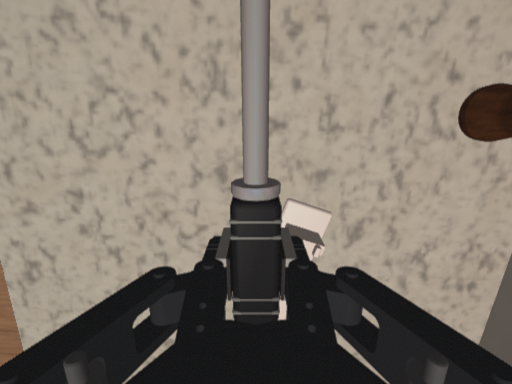

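The axle is held straight in the jaws (collar at (256,188)), but the dispenser is out of view. I'll rise to look down on it, and also cast the far bore seen in the scene view at about (214,229).

```bash
python3 -m crank '{"grip":[0,0,0,0,0,0,0,0,0],"slide":[[0,0,4],[0,0,8],[0,0,12],[0,2,16],[0,4,18],[0,4,18],[0,4,18],[0,4,18],[0,4,18]],"roll":[0,0,0,0,0,0,0,0,0]}'
python3 - <<'E'
from rig import manip
import cv2,pickle
from h import *
d={}
for n in("wrist","top","scene"):
    d[n]=manip.get_image(n); cv2.imwrite(f"pics/{n}3.png",d[n]["frame"][:,:,::-1])
s=manip.get_state(); d["s"]=s; pickle.dump(d,open("im3.pkl","wb"))
c=pickle.load(open("im0.pkl","rb"))["scene"]
print(ray(c,(214,229.4),.085), s["position"],s["contact_force"])
E
```

```text
clock: 6.35
position: [0.5061, -0.1048, 0.3046]
ee_rot: [0.511, 0.487, 0.513, -0.489]
contact_force: [0.1, -0.6, -1.4]
width: 0.0233
[0.49984465 0.16567894 0.085     ] [ 0.50648496 -0.10465863  0.30530338] [-0.15454452  0.07081414 -0.99789206]
```

View pics/wrist3.png

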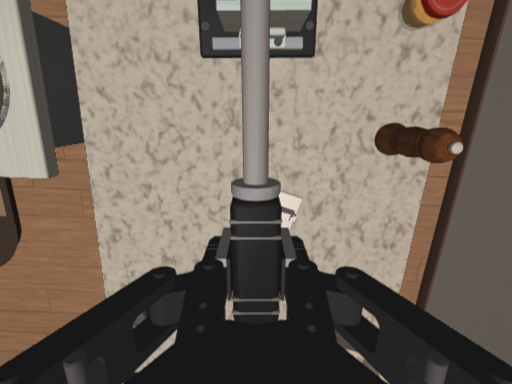

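The far bore falls at (0.500, 0.166), and y matches the far cheek plane (0.165). The foot is only partly in view at (258,25), so I'll go 10 cm further forward.

```bash
python3 -m crank '{"grip":[0,0,0,0,0,0],"slide":[[0,4,0],[0,8,0],[0,10,0],[0,10,0],[0,10,0],[0,10,0]],"roll":[0,0,0,0,0,0]}'
python3 - <<'E'
from rig import manip
import cv2,pickle
d={}
for n in("wrist",):
    d[n]=manip.get_image(n); 
s=manip.get_state(); d["s"]=s; pickle.dump(d,open("im4.pkl","wb"))
cv2.imwrite("pics/w4.png",cv2.resize(d["wrist"]["frame"][:200,130:397],None,fx=3,fy=3,interpolation=cv2.INTER_CUBIC)[:,:800,::-1])
E
```

```text
clock: 7.1
position: [0.5068, -0.0052, 0.3061]
ee_rot: [0.512, 0.488, 0.512, -0.488]
contact_force: [-0.3, -0.3, -1.1]
width: 0.0228
```

View pics/w4.png

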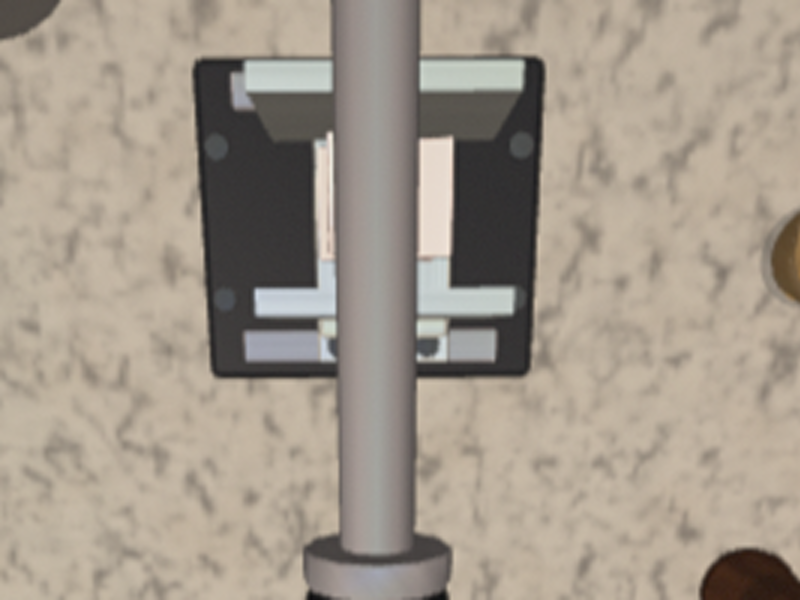

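The crop shows the near cheek top from (255,316) to (516,316), the far cheek top from (245,92) to (524,92), and the foot corners at (214,376), (527,376), (543,60) and (195,60). The shaft axis runs from (376,0) to (378,550).

```bash
python3 - <<'E'
import pickle
from h import *
d=pickle.load(open("im4.pkl","rb")); c=d["wrist"]; s=d["s"]
P=lambda u,v,z: ray(c,(u/3+130-1/3,v/3-1/3),z)[:2]
n1,n2=P(255,316,.107),P(516,316,.107); f1,f2=P(245,92,.107),P(524,92,.107)
F=np.array([P(214,376,.012),P(527,376,.012),P(543,60,.012),P(195,60,.012)])
A=lambda v:np.degrees(np.arctan2(v[1],v[0])).round(2); L=np.linalg.norm
print("cheek widths",L(n2-n1),L(f2-f1),"mid near",(n1+n2)/2,"far",(f1+f2)/2,"xyaw",A(n2-n1),A(f2-f1),"axis yaw",A((f1+f2)/2-(n1+n2)/2)-90,"sep",L((f1+f2-n1-n2)/2))
print("foot",F.round(4),F.mean(0),"yaws",A(F[1]-F[0]),A(F[2]-F[3]),A(F[3]-F[0])-90,A(F[2]-F[1])-90,L(F[1]-F[0]),L(F[2]-F[1]))
za=s["position"][2]+manip.grip_point_offset if 0 else s["position"][2]+.0187
a,b=P(378,550,za),P(376,2,za); print("axis",a,b,A(b-a)-90,L(b-a))
w,x,y,z=s["ee_rot"]; print("tool",s["position"],A((2*(x*y-w*z),1-2*(x*x+z*z))))
E
```

```text
cheek widths 0.10528458211422376 0.10458664547059353 mid near [0.50589763 0.07445893] far [0.50148274 0.15424006] xyaw 2.73 2.73 axis yaw 3.1700000000000017 sep 0.07990319151927157
foot [[0.418  0.0423]
 [0.5826 0.0501]
 [0.5755 0.1956]
 [0.4106 0.1877]] [0.49668572 0.11890345] yaws 2.73 2.73 2.9399999999999977 2.8100000000000023 0.16477483626619618 0.14562480642510195
axis [0.50465025 0.03431837] [0.50081151 0.10887417] 2.950000000000003 0.07465455430973837
tool [ 0.50687495 -0.00531806  0.30614229] 2.68
```

Carriage and foot agree: the bore line passes x≈0.5055 at the mouth with yaw 2.8°, and the axle is parallel to it but 2.5 mm short in x. I'll back off, then go down to bore height with the nose about 2 cm before the mouth.

```bash
python3 -m crank '{"grip":[0,0,0,0,0,0,0,0,0,0,0,0,0,0,0,0],"slide":[[0.2,-3,0],[0.5,-6,0],[0.7,-9,0],[0.75,-10,-1],[0.75,-10,-4],[0.75,-10,-8],[0.75,-10,-12],[0.75,-10,-16],[0.75,-10,-19],[0.75,-10,-22],[0.75,-10,-23.5],[0.75,-10,-23.9],[0.75,-10,-23.9],[0.75,-10,-23.9],[0.75,-10,-23.9],[0.75,-10,-23.9]],"roll":[0,0,0,0,0,0,0,0,0,0,0,0,0,0,0,0]}'
python3 - <<'E'
from rig import manip
import cv2,pickle
from h import *
d={n:manip.get_image(n) for n in("scene","top","wrist")}
s=manip.get_state(); d["s"]=s; pickle.dump(d,open("im5.pkl","wb")); print(s["position"],s["contact_force"],s["moment"])
a=d["scene"]["frame"][190:270,190:300]; b=d["top"]["frame"][180:245,170:290]
o=np.zeros((600,800,3),np.uint8); o[:400,:550]=cv2.resize(a,(550,400),interpolation=cv2.INTER_CUBIC); o[400:595,:360]=cv2.resize(b,(360,195)); cv2.imwrite("pics/c5.png",o[:,:,::-1])
p=s["position"]; u=np.array([-.0488,.9988,0])
g=p+[0,0,.0177]; print("pred nose scene px",(proj(d["scene"],g+u*.156)-[190,190])*5)
E
```

```text
clock: 8.75
position: [0.5149, -0.1045, 0.0683]
ee_rot: [0.513, 0.488, 0.511, -0.487]
contact_force: [1.2, 0.1, -2.1]
width: 0.0228
[ 0.51452522 -0.10431165  0.06785423] [-0.19839433  0.22872737 -1.35993865] [-0.08086356  0.02459078 -0.00526048]
pred nose scene px [260.91851986  84.39466099]
```

View pics/c5.png

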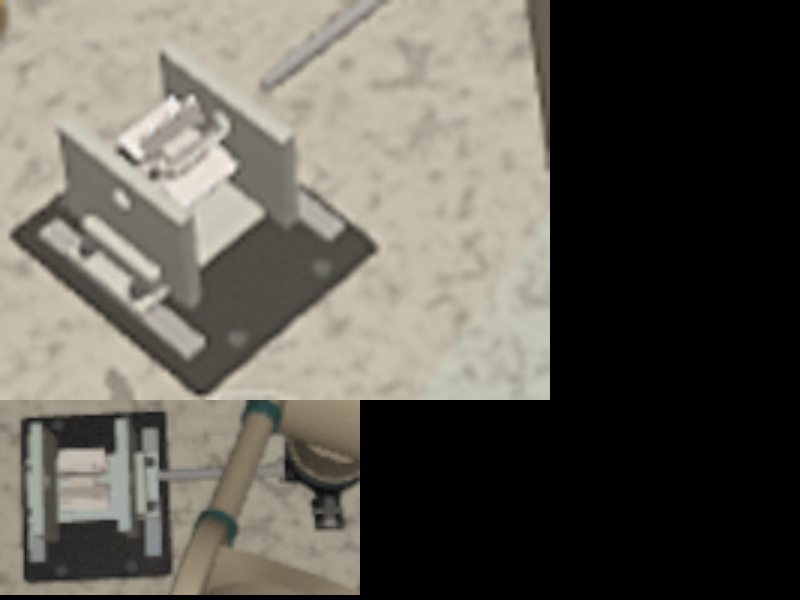

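The nose shows at (264,87) in the crop against a predicted (261,84), so height and lateral position agree to about 2 mm. I'll start inserting slowly along the axis.

```bash
python3 -m crank '{"grip":[0,0,0,0,0,0,0,0,0,0,0,0],"slide":[[-0.03,0.5,-0.05],[-0.05,1,-0.05],[-0.07,1.4,-0.05],[-0.09,1.8,-0.05],[-0.1,2,-0.05],[-0.11,2.2,-0.05],[-0.12,2.4,-0.05],[-0.13,2.6,-0.05],[-0.14,2.8,-0.05],[-0.15,3,-0.05],[-0.15,3,-0.05],[-0.15,3,-0.05]],"roll":[0,0,0,0,0,0,0,0,0,0,0,0]}'
```

```text
clock: 10.1
position: [0.5128, -0.0742, 0.0668]
ee_rot: [0.512, 0.488, 0.512, -0.488]
contact_force: [-0.8, 0.4, -1.1]
width: 0.0234
```

```bash
python3 -m crank '{"grip":[0,0,0,0,0,0,0,0,0],"slide":[[-0.02,0.3,0],[-0.03,0.6,0],[-0.04,0.9,0],[-0.06,1.2,0],[-0.07,1.4,0],[-0.08,1.6,0],[-0.09,1.8,0],[-0.09,1.8,0],[-0.09,1.8,0]],"roll":[0,0,0,0,0,0,0,0,0]}'
```

```text
clock: 11.0
position: [0.5119, -0.0563, 0.0668]
ee_rot: [0.512, 0.488, 0.512, -0.488]
contact_force: [-0.3, 0.2, -1.2]
width: 0.0229
```

Full diameter is in the near cheek with no contact. The hub comes next.

```bash
python3 -m crank '{"grip":[0,0,0,0,0,0,0,0,0,0,0],"slide":[[-0.02,0.3,0],[-0.03,0.6,0],[-0.04,0.9,0],[-0.06,1.2,0],[-0.07,1.5,0],[-0.09,1.8,0],[-0.1,2.1,0],[-0.12,2.4,0],[-0.13,2.7,0],[-0.13,2.7,0],[-0.13,2.7,0]],"roll":[0,0,0,0,0,0,0,0,0,0,0]}'
```

```text
clock: 12.1
position: [0.5106, -0.0292, 0.0668]
ee_rot: [0.512, 0.488, 0.512, -0.488]
contact_force: [-0.3, -0.3, -1.0]
width: 0.0229
```

```bash
python3 -m crank '{"grip":[0,0,0,0,0,0,0,0,0,0,0,0,0],"slide":[[-0.02,0.3,0],[-0.03,0.6,0],[-0.04,0.9,0],[-0.06,1.2,0],[-0.07,1.5,0],[-0.09,1.8,0],[-0.1,2.1,0],[-0.12,2.4,0],[-0.13,2.7,0],[-0.15,3.0,0],[-0.16,3.3,0],[-0.16,3.3,0],[-0.16,3.3,0]],"roll":[0,0,0,0,0,0,0,0,0,0,0,0,0]}'; python3 - <<'E'
from rig import manip
s=manip.get_state();print(s["contact_force"],s["moment"])
E
```

```text
clock: 13.4
position: [0.509, 0.0038, 0.0668]
ee_rot: [0.512, 0.488, 0.512, -0.488]
contact_force: [-0.3, 0.0, -1.2]
width: 0.023
[-0.26518973  0.04741827 -1.17199868] [-0.0008706  -0.00076434  0.03828921]
```

```bash
python3 -m crank '{"grip":[0,0,0,0,0,0,0,0,0,0,0],"slide":[[-0.02,0.3,0],[-0.03,0.6,0],[-0.04,0.9,0],[-0.06,1.2,0],[-0.07,1.5,0],[-0.09,1.8,0],[-0.1,2.1,0],[-0.11,2.3,0],[-0.12,2.5,0],[-0.12,2.5,0],[-0.12,2.5,0]],"roll":[0,0,0,0,0,0,0,0,0,0,0]}'; python3 - <<'E'
from rig import manip
s=manip.get_state();print(s["contact_force"],s["moment"])
E
```

```text
clock: 14.5
position: [0.5078, 0.0287, 0.0668]
ee_rot: [0.512, 0.488, 0.512, -0.488]
contact_force: [-0.4, 0.7, -1.3]
width: 0.0229
[-0.35199597  0.66578076 -1.3326991 ] [-0.01519212  0.01747143  0.0051455 ]
```

Still free. Now seating in fine steps.

```bash
python3 -m crank '{"grip":[0,0,0,0,0],"slide":[[-0.01,0.1,0],[-0.01,0.2,0],[-0.015,0.3,0],[-0.015,0.3,0],[-0.015,0.3,0]],"roll":[0,0,0,0,0]}'; python3 -m crank '{"grip":[0,0,0,0],"slide":[[0,0.08,0],[-0.01,0.15,0],[-0.01,0.15,0],[-0.01,0.15,0]],"roll":[0,0,0,0]}'
```

```text
clock: 15.0
position: [0.5076, 0.0317, 0.0668]
ee_rot: [0.512, 0.488, 0.512, -0.488]
contact_force: [0.7, -0.9, -1.4]
width: 0.0234
clock: 15.4
position: [0.5075, 0.0333, 0.0668]
ee_rot: [0.512, 0.488, 0.512, -0.488]
contact_force: [0.3, -0.1, -1.4]
width: 0.0228
```

```bash
python3 -m crank '{"grip":[0,0,0,0],"slide":[[0,0.05,0],[-0.005,0.1,0],[-0.005,0.1,0],[-0.005,0.1,0]],"roll":[0,0,0,0]}'; python3 -m crank '{"grip":[0,0,0,0],"slide":[[0,0.05,0],[-0.005,0.1,0],[-0.005,0.1,0],[-0.005,0.1,0]],"roll":[0,0,0,0]}'
```

```text
clock: 15.8
position: [0.5075, 0.0343, 0.0668]
ee_rot: [0.512, 0.488, 0.512, -0.488]
contact_force: [0.1, -0.7, -0.9]
width: 0.0233
clock: 16.2
position: [0.5075, 0.0349, 0.0668]
ee_rot: [0.512, 0.488, 0.512, -0.488]
contact_force: [-0.5, -2.2, -1.6]
width: 0.0232
```

```bash
python3 -m crank '{"grip":[0,0,0,0],"slide":[[0,0.05,0],[-0.005,0.1,0],[-0.005,0.1,0],[-0.005,0.1,0]],"roll":[0,0,0,0]}'; python3 - <<'E'
from rig import manip
import cv2,pickle
from h import *
d={n:manip.get_image(n) for n in("wrist","scene")}
s=manip.get_state();print(s["position"],s["contact_force"],s["moment"])
o=np.zeros((600,800,3),np.uint8); o[:600,:450]=cv2.resize(d["wrist"]["frame"][50:250,180:330],(450,600),interpolation=cv2.INTER_CUBIC); o[:350,450:]=cv2.resize(d["scene"]["frame"][195:265,190:260],(350,350),interpolation=cv2.INTER_CUBIC); cv2.imwrite("pics/c6.png",o[:,:,::-1])
E
```

```text
clock: 16.6
position: [0.5075, 0.035, 0.0669]
ee_rot: [0.513, 0.487, 0.511, -0.488]
contact_force: [-0.1, -6.8, -1.6]
width: 0.0233
[0.50751965 0.03495925 0.0668887 ] [-0.86473072 -6.73072939 -2.30840915] [-0.95794353  0.02349365  0.01191601]
```

View pics/c6.png

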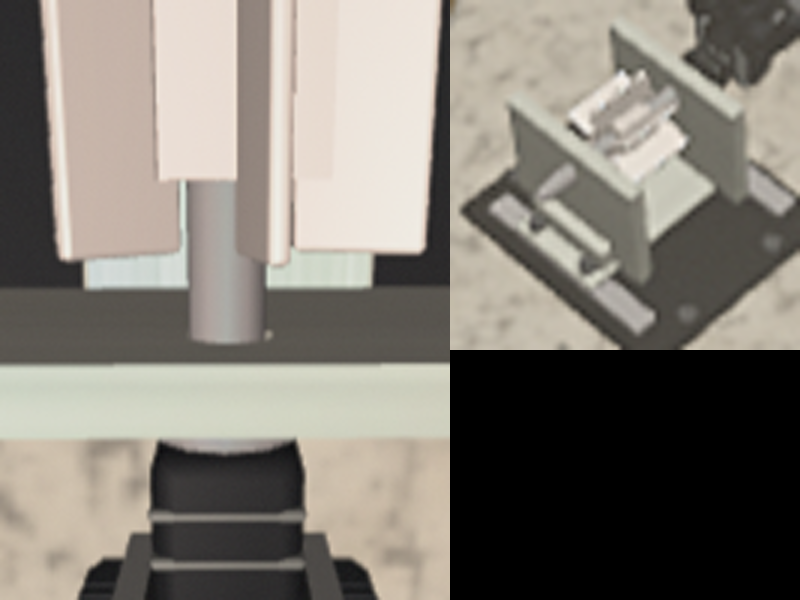

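It is seated: the wrist view shows the collar flush against the near cheek at crop row 440, the shaft running through the hub at (228,260), and the nose out of the far cheek at (557,182). The push force rose to 7 N with only 0.1 mm of travel. I'll relax most of the push, open and rise.

```bash
python3 -m crank '{"grip":[0,0,1,1,1,1,1,1,1,1],"slide":[[0,-0.05,0],[0,-0.05,0],[0,-0.05,0],[0,-0.05,0],[0,-0.05,0],[0,-0.05,0],[0,-0.05,0],[0,-0.05,0],[0,-0.05,0],[0,-0.05,0]],"roll":[0,0,0,0,0,0,0,0,0,0]}'
```

```text
clock: 17.7
position: [0.5074, 0.0358, 0.0668]
ee_rot: [0.512, 0.488, 0.512, -0.488]
contact_force: [0.3, -0.5, -0.3]
width: 0.0856
```

```bash
python3 -m crank '{"grip":[1,1,1,1,1,1,1,1,1,1,1,1],"slide":[[0,0,1],[0,0,2.5],[0,0,5],[0,0,8],[0,-1,11],[0,-3,14],[0,-5,16],[0,-5,16],[0,-5,16],[0,-5,16],[0,-5,16],[0,-5,16]],"roll":[0,0,0,0,0,0,0,0,0,0,0,0]}'; python3 - <<'E'
from rig import manip
import cv2,pickle
from h import *
d={n:manip.get_image(n) for n in("wrist","scene")}
pickle.dump(d,open("im7.pkl","wb"));s=manip.get_state();print(s["position"],s["contact_force"])
o=np.zeros((600,800,3),np.uint8); o[:600,:480]=cv2.resize(d["wrist"]["frame"][0:200,180:340],(480,600),interpolation=cv2.INTER_CUBIC); o[:320,480:]=cv2.resize(d["scene"]["frame"][195:265,190:260],(320,320),interpolation=cv2.INTER_CUBIC);o[320:560,480:]=cv2.resize(d["scene"]["frame"],(320,240)); cv2.imwrite("pics/c7.png",o[:,:,::-1])
E
```

```text
clock: 18.9
position: [0.5068, -0.0136, 0.2258]
ee_rot: [0.511, 0.487, 0.513, -0.488]
contact_force: [0.3, 1.0, -0.7]
width: 0.0855
[ 0.50708064 -0.01377973  0.22617779] [-0.29804293  0.01310352 -0.0299774 ]
```

View pics/c7.png

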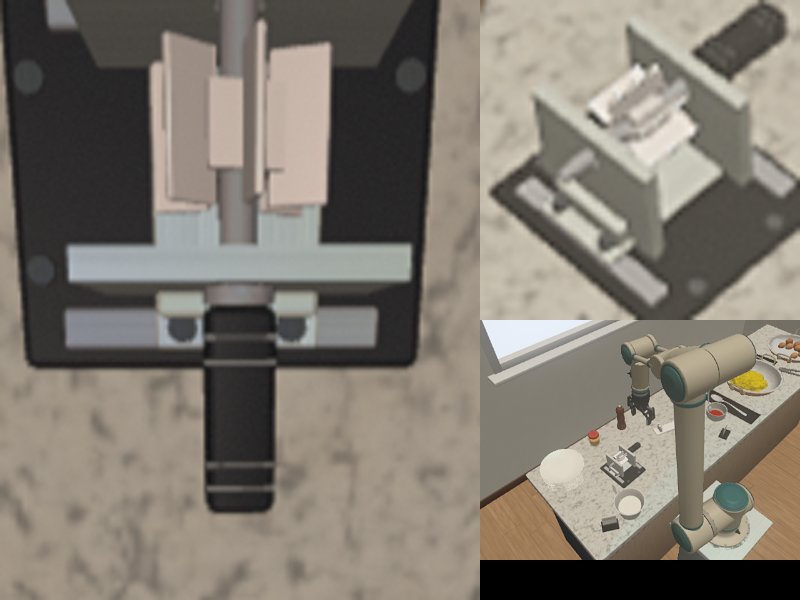

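Released, with the axle level through both cheeks: the collar is at (240,295), the cheek face edge at row 283, and the handle ends at row 512. A quick number check that it stayed home after release:

```bash
python3 - <<'E'
import pickle
from h import *
c=pickle.load(open("im7.pkl","rb"))["wrist"]
P=lambda u,v,z: ray(c,(u/3+180-1/3,v/3-1/3),z)
print("cam",-np.array(c["R"]).T@c["t"]); f=P(240,283,.107); print("cheek face y",f)
for n,v in(("collar top front",287),("handle front top",306),("handle rear",512)):
    print(n,[P(240,v,z)[:2].round(4) for z in(.097,.085,.073)])
print("pred rows",[((proj(c,f*[1,1,0]+[-.0488*k,k*.9988,z])-[180,0])*3).round(1).tolist() for k,z in((0,.097),(-.006,.097),(-.076,.097),(-.076,.073))])
E
```

```text
cam [0.5030886  0.05833746 0.36801172]
cheek face y [0.50570006 0.07413705 0.107     ]
collar top front [array([0.5059, 0.0735]), array([0.506 , 0.0742]), array([0.5061, 0.0749])]
handle front top [array([0.5062, 0.0678]), array([0.5063, 0.0683]), array([0.5064, 0.0687])]
handle rear [array([0.5098, 0.0009]), array([ 0.5101, -0.0016]), array([ 0.5104, -0.0042])]
pred rows [[238.6, 284.0], [238.5, 304.0], [237.5, 518.5], [236.8, 504.5]]
```

```bash
python3 -c "
from rig import manip
s=manip.get_state();print(s['clock'],s['contact_force']);print(manip.sign_off())"
```

```text
19.0 [-0.29804293  0.01310352 -0.0299774 ]
the job is handed in; nothing more can be done
None
```

I gripped the axle by its handle and threaded it through the near cheek, wheel hub and far cheek until the collar met the near cheek. Then I let go, rose clear and handed in at 19.0 s of the 72 s.

- **Bore position:** the bores were about 9 mm off the foot's centre. I measured that from the cheeks in the wrist view, and the far bore in the scene view agreed to about 1.5 mm.
- **Insertion:** the force readings, taken at the end of each step, stayed at about 2 N or less. Only the seating push rose, to about 7 N, with almost no further travel.
- **After release:** the collar's front and the handle's front edge measure within about 0.6 mm of home. The handle's rear end read about 2.6 mm off in y, which I put down to its rounded edge. The nose stands out of the far cheek.
- **Contact at the end:** the gripper is clear and the wrist force reads near zero.
- **Not confirmed:** the foot looks the same from both sides, so I took the −y side, where the nose pointed, as the near cheek. I only saw that the mill, jar and ramekin looked undisturbed in the last picture; I did not measure them.

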